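# Top up the spacer stack and lock the swivel keeper over it

## Robot

A 6-joint arm with a two-finger parallel gripper is mounted at the origin on the work surface. World frame = base frame: x ahead of the robot, y to its left, z up, the work surface at z = 0. Lengths are in m, angles in degrees, forces in N, time in s.
With the tool pointing down it reaches from about 0.3 to 0.75 m from the base axis. Payload 8.5 kg.
Tool frame: the origin (TCP) lies at the very end of the fingers, on their centre line; the grasp point (between the pads) lies grasp_offset behind it (grasp_offset is the distance from the TCP to the grasp point, in m); x points along the fingers, z is the direction in which the jaws open and shut, and the axes are right-handed (so a half turn about x gives the same grasp; the last joint's range is limited). The gripper opens to 85 mm and grips with 20 to 120 N. Pads are 22 mm wide; open, the fingers measure 114 mm over their backs; the gripper's body (76 mm by 85 mm) begins 54 mm behind the grasp point. The pads swing forward as they close: fully open they stand 13 mm farther back than shut.
Start: joints at [-82.58, 21.807, 74.336, -0, 83.858, -12.336], TCP at [0.186, -0.518, 0.231] pointing down, gripper open.
Joint ranges: [-178.18, 178.18], [-50.72, 133.34], [12.68, 142.11], [-81.47, 261.47], [9.98, 163.14], [-165.26, 165.26]. Speed limits (degrees/s): [136.94, 136.94, 180, 180, 180, 180].

## Interface

Orientations are given as a 3x3 rotation matrix whose columns are the frame's x, y, z axes.
In Python, from rig import observe, get_image, close_job, recognise, grasp_offset gives the robot as it stands.
- The arm moves only by the tool drive_tool, never from a script. Its argument "targets" is a list that holds one entry, the list of rows, each a list of 7 numbers: the shift along the tool's x, y, z in units of 50 mm (1.0 is 50 mm), then the turn, a rotation vector about the tool's x, y, z in rad, then the opening, from -1 (shut) to 1 (fully open), so that 0 is half open. A call has 1 to 5 rows; each row shifts and turns the commanded pose from where the row before left it, along the tool's axes as they then stand; what a row does not reach is not made up. A row lasts 1/10 s, in which the tool goes at most 50 mm and 8.59 degrees, less where a joint would pass 70% of its speed; a pose out of reach is approached as far as the arm can. A call is refused whole if a number of a shift passes 1 or a number of a turn 0.15, either way. A call with a gripper value outside its range is refused whole. The fingers move at their own pace and stop on an object; "force" is the grip in N (left out, the last holds). Time passes only in rows, so rows that do not move let the fingers close. It gives the time, the measured TCP pose, the force and the opening at its end, in the units of the state.
- observe(): the state, without advancing time (a new reading comes with each control period).
- get_image(name): name is "scene" or "top" or "wrist"; returns a dict with "image" (384x512x3 uint8, red, green, blue), "fx", "fy", "cx", "cy" (pixels), "k1" (the pictures are not rectified: a ray, as slopes to the right and down, at radius r is drawn at 1 + k1 r^2 times it, then the intrinsics apply), "rvec" (rotation vector, rad) and "tvec" (3), from world to camera coordinates, as OpenCV has them. Camera axes: x right, y down, z forward; pixel columns grow to the right and rows downward; lengths in m; the calibration is good to about 2 mm. A picture is of the moment at which its call begins. There is no depth.
- close_job(): hands the job in, once; it reports no verdict.
Trained networks look in a picture, given as the dict that the camera call returned (one of the last four; its "shot" number tells which), for a name from the list of things; names that differ only in an ending like _2 or _b are one class to them, and where a whole thing is asked for, a point or a joint stands for the part that bears it (a point fixed in the world has none). Each returns a list of dicts, best first, with "p" (0 to 1); they miss things now and then, are a little off and sometimes report something else, mostly with a low value. They report only what shows in the picture. A call takes as long as a camera call. They do not tell look-alikes from the thing itself.
- recognise(label, picture): "at" ([column, row] as shares, 0 to 1, of the picture: columns of its width, rows of its height, amid what is visible of it).
The state is a dict: "time_s": time; "q": joint angles; "qvel": joint speeds; "joint_efforts": joint torques, N m; "position": TCP position; "tool_rot": TCP orientation; "ft_force": force on the tool from outside, world axes, zero at the start; "wrist_torque": the same for the moment, N m; "grip_width": finger opening in m.
Only numpy, scipy, OpenCV 4.12 (cv2) and the standard library are available. Lean on these libraries where they do the work, as an engineer would, in place of code of your own. Each camera call takes 0.05 s, during which the arm holds its last target.

## Task

Put the spare spacer from the round stand on the stack beside the gauge post, centred, so that the top meets the mark at the upper edge of the red band. Then pull the red spring index ring up, swing the yellow keeper arm one notch round until its tip is over the middle of that stack, and let the ring go so that its pin springs fully home in the notch. Leave the black spacer, the can and the screwdriver where they are.

Things in the scene. Friction and masses are not known exactly. Their poses are not given: they have to be found in the camera images.
- swivel_base: Blue fixed steel base of the swivel keeper. Origin: on the swivel axis at bench level; z up; its x axis is the direction in which the keeper arm points in its middle (starting) notch. A steel disc with three notches, top 60 mm above the bench, lies under the arm; the notches are at -55, 0 and +55 degrees (-0.960, 0, +0.960 rad) about z. A 50 mm wide blue foot bar, 8 mm high, runs out under each pad.
- keeper_arm (a joint): Angle of the yellow keeper arm about the upright swivel axis, rad, anticlockwise from above positive: 0 in the middle notch (start), +0.960 and -0.960 in the side notches, stops at +-1.08. The arm is a flat bar 32 mm wide, underside 65 mm and top 75 mm above the bench, reaching 166 mm from the axis. It turns easily (about 0.1 Nm) when the pin is out; with the pin home it only has about 1.5 mm of play at the pin.
- index_ring (a joint): Lift of the red index ring and its pin, m: 0 = home in a notch, stop at 0.018. A spring pulls it down, 7 N at 0 and 11.5 N at full lift. The round-nosed pin (8 mm dia.) goes 10 mm into the notch (11 mm wide), so it must be lifted more than 10 mm (13 to 16 mm is good) while the arm swings; let go within about 3 mm of a notch it finds its way in; otherwise it rests about 10 mm up on the disc until the arm is nudged.
- ring_top (a point): Centre of the top face of the red index ring: an upright round knob 30 mm dia., 22 mm high, 75 mm from the swivel axis along the arm, its top 113 mm above the bench when home. It rides on the arm and is pinched from above; below it is a 20 mm dia. steel sleeve down to the arm's top at 75 mm.
- keeper_tip (a point): Point on the underside of the keeper arm, 150 mm from the swivel axis, 65 mm above the bench; a dark dot on the arm's top shows it. It belongs over the centre of the stack.
- gauge_pad_top (a point): Centre of the top of the round 50 mm dia. black pad, 18 mm above the bench, on which the stack stands. It lies 150 mm from the swivel axis exactly under one of the two side notches' arm positions (either side, it varies).
- gauge_mark (a point): The height mark, 60 mm above the bench: upper edge of the red band (8 mm high) on the white gauge post, an upright plate 30 mm wide, 8 mm thick, top 78 mm above the bench, 75 mm from the centre of the pad (along the base's x axis).
- spacer_16: Copper-coloured solid disc, 56 mm dia., 16 mm thick, 0.2 to 0.4 kg. Origin: centre of its underside. It starts either on the gauge pad or as the spare on the stand.
- spacer_26: Bare aluminium solid disc, 56 mm dia., 26 mm thick, 0.12 to 0.25 kg. Origin: centre of its underside. It starts in the other of these two places; the two spacers together reach from the pad to the mark.
- spare_stand: Fixed dark steel stand for the spare spacer: 50 mm dia. top 18 mm above the bench, on a 72 mm dia. foot 8 mm high. Origin: centre of its underside. Left or right of the swivel base; it swaps places with the parts bin.
- spacer_36: Black solid disc, 56 mm dia., 36 mm thick, on the plain pad (top 18 mm above the bench) at the other side notch. Not needed: leave it. The arm passes 11 mm above it. Origin: centre of its underside.
- parts_bin: Fixed blue open bin with bolts, 100 x 130 x 60 mm. Origin: centre of its underside. Bystander.
- oil_can: Green can, 50 mm dia., 100 mm high, standing beyond the work. Origin: centre of its underside. Bystander.
- screwdriver: Screwdriver lying beyond the work, about 200 mm long. Origin: underside, near its middle. Bystander.
Mind the look-alikes: they are no part of the job. There is more than one size of the spacer_16; the one meant has the size given above. There is more than one size of the part that bears gauge_pad_top; the job needs the larger.

How it is judged:
By the outcome, as a careful person would: the job done as asked, in the order asked, and still so for the second after the job is handed in, with the robot touching nothing.
It also fails if it takes over 50 s, if anything falls off the work surface, if the arm or the gripper's body presses on something with over 40 N, if the wrist force passes 120 N, or if a joint passes its speed limit or range.

## Working session

There is one attempt and no reset: what is moved stays moved. The work goes in short steps, Python scripts to look and compute and a tool call to move; the robot and the scene stay as the last step left them, time stands still between calls to the robot, and variables do not carry over. Pictures are saved under pics/ and viewed, and the job is handed in when it is done.

Besides the shell and the picture viewer there is one more tool, called after "Call:" in YAML: its name, and indented under it one key for each argument. drive_tool: Moves the arm, as the interface text tells. Its arguments: {"type":"object","properties":{"targets":{"type":"array"},"force":{"type":"number"}},"required":["targets"]}

```bash
ls; mkdir -p pics
python3 - <<'E'
from rig import observe,get_image,grasp_offset
import cv2,json
print(grasp_offset, observe())
for n in ("scene","top"):
    d=get_image(n); cv2.imwrite(f"pics/{n}0.png",cv2.cvtColor(d["image"],cv2.COLOR_RGB2BGR))
    print({k:v for k,v in d.items() if k!="image"})
E
```

```text
pics
0.0187 {'time_s': 0.0, 'q': array([-8.25802973e+01,  2.18414240e+01,  7.43862153e+01,  5.19006774e-04,
        8.38584481e+01, -1.23344188e+01]), 'qvel': array([ 0.07304609, -0.06739447, -0.00620007,  0.04240752,  0.00929918,
        0.03393302]), 'joint_efforts': array([-3.36984458e-04, -4.48461270e+01, -2.31278318e+01, -2.11920146e-04,
        4.80349670e-03,  3.48969472e-06]), 'position': array([ 0.18586374, -0.51732159,  0.23069911]), 'tool_rot': array([[-1.85097704e-04,  9.41152066e-01,  3.37983365e-01],
       [ 1.49108953e-03,  3.37983255e-01, -9.41150942e-01],
       [-9.99998871e-01,  3.29758578e-04, -1.46590191e-03]]), 'ft_force': array([-0.2109648 , -0.28179632, -0.11455579]), 'wrist_torque': array([-0.04523698, -0.01832303, -0.02523271]), 'grip_width': 0.08583406394792094}
{'fx': 402.2211087014195, 'fy': 402.2211087014195, 'cx': 255.81597299762745, 'cy': 190.3006681840356, 'k1': -0.011457273016900036, 'rvec': array([ 2.06778948,  0.69480134, -0.39792333]), 'tvec': array([-0.42921221, -0.1309652 ,  1.40551342]), 'shot': 1}
{'fx': 466.65893787712963, 'fy': 466.65893787712963, 'cx': 246.94743292491688, 'cy': 196.3276055601584, 'k1': -0.16733690546180258, 'rvec': array([ 2.16163994, -2.10870165,  0.19882227]), 'tvec': array([-0.05995677,  0.591926  ,  1.1328864 ]), 'shot': 2}
```

View pics/scene0.png

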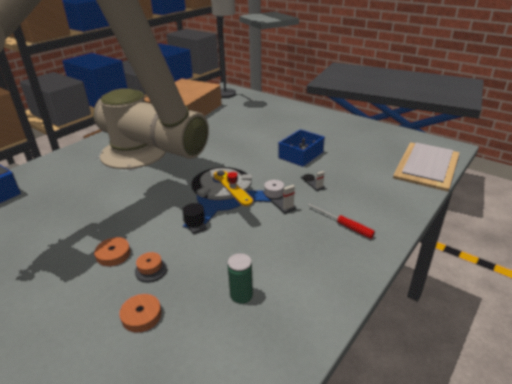

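View pics/top0.png

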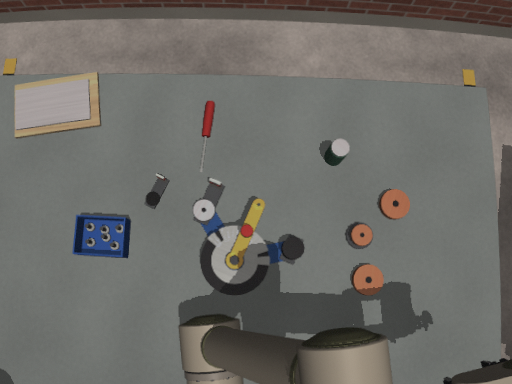

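The top picture shows copper discs at (361,236) on the stand, (395,204) and (368,279), the last two larger and lying on the bench. Gauge pads are at (204,210), with the aluminium disc and a post, and a smaller one at (153,198). The keeper is at (235,260), pointing to (259,204).

```bash
cat > h.py <<'E'
import numpy as np,cv2
from rig import observe,get_image,recognise,grasp_offset
def K(d): return np.array([[d['fx'],0,d['cx']],[0,d['fy'],d['cy']],[0,0,1.]])
def D(d): return np.array([d['k1'],0,0,0,0.])
def proj(d,P): return cv2.projectPoints(np.atleast_2d(np.asarray(P,float)),d['rvec'],d['tvec'],K(d),D(d))[0].reshape(-1,2)
def ray(d,uv):
    p=cv2.undistortPoints(np.array([[uv]],float),K(d),D(d))[0,0]
    R=cv2.Rodrigues(d['rvec'])[0]; return -R.T@d['tvec'], R.T@np.array([p[0],p[1],1])
def onz(d,uv,z):
    c,v=ray(d,uv); return c+v*(z-c[2])/v[2]
def save(im,n): cv2.imwrite(n,cv2.cvtColor(im,cv2.COLOR_RGB2BGR))
def crop(d,u,v,w,h,s,n,im=None):
    im=d['image'] if im is None else im
    c=im[max(0,v-h):v+h,max(0,u-w):u+w]; save(cv2.resize(c,None,fx=s,fy=s,interpolation=cv2.INTER_CUBIC),n)
E
python3 - <<'E'
from h import *
import pickle
t=get_image("top"); s=get_image("scene")
pickle.dump((t,s),open("ts.pkl","wb"))
for n,d in(("top",t),("scene",s)):
  for l in("spacer_16","spacer_26","spacer_36","spare_stand","swivel_base","keeper_tip","ring_top","gauge_pad_top","gauge_mark"):
    for r in recognise(l,d): 
        uv=np.array(r['at'])*[512,384]; print(n,l,round(r['p'],2),uv.round(1),onz(d,uv,.034).round(3))
crop(t,361,236,70,60,5,"pics/c1.png"); crop(t,225,225,80,70,5,"pics/c2.png")
E
```

```text
top spacer_16 0.97 [395.  206.9] [ 0.578 -0.435  0.034]
top spacer_16 0.92 [291.  249.3] [ 0.463 -0.161  0.034]
top spacer_16 0.81 [204.2 211.7] [0.554 0.063 0.034]
top spacer_16 0.71 [366.3 280.2] [ 0.387 -0.355  0.034]
top spacer_26 0.97 [395.  206.9] [ 0.578 -0.435  0.034]
top spacer_26 0.92 [291.  249.3] [ 0.463 -0.161  0.034]
top spacer_26 0.81 [204.2 211.7] [0.554 0.063 0.034]
top spacer_26 0.71 [366.3 280.2] [ 0.387 -0.355  0.034]
top spacer_36 0.97 [395.  206.9] [ 0.578 -0.435  0.034]
top spacer_36 0.92 [291.  249.3] [ 0.463 -0.161  0.034]
top spacer_36 0.81 [204.2 211.7] [0.554 0.063 0.034]
top spacer_36 0.71 [366.3 280.2] [ 0.387 -0.355  0.034]
top spare_stand 0.69 [211.  192.4] [0.604 0.048 0.034]
top spare_stand 0.48 [348.8 234.4] [ 0.504 -0.31   0.034]
top swivel_base 0.81 [236.3 254.9] [ 0.445 -0.022  0.034]
top swivel_base 0.43 [335.1 150.4] [ 0.726 -0.276  0.034]
top keeper_tip 0.46 [243.4 235.8] [ 0.494 -0.039  0.034]
top ring_top 0.7 [247.9 229.5] [ 0.511 -0.05   0.034]
top ring_top 0.43 [ 99.7 236.6] [0.481 0.331 0.034]
top gauge_pad_top 0.9 [212. 193.] [0.603 0.04
[... 793 characters left out ...]
 0.034]
scene spacer_36 0.78 [112.4 251.6] [ 0.414 -0.374  0.034]
scene spacer_36 0.64 [191.4 217.1] [ 0.467 -0.172  0.034]
scene spacer_36 0.56 [145.8 259.7] [ 0.498 -0.345  0.034]
scene spare_stand 0.57 [153.5 274.4] [ 0.547 -0.365  0.034]
scene swivel_base 0.97 [224.  191.5] [ 0.456 -0.033  0.034]
scene keeper_tip 0.79 [232.8 187.7] [ 0.463 -0.003  0.034]
scene keeper_tip 0.42 [356.5 225.4] [0.821 0.047 0.034]
scene ring_top 0.67 [234.4 177.6] [0.431 0.041 0.034]
scene gauge_pad_top 0.65 [287.3 199.4] [0.621 0.04  0.034]
scene gauge_pad_top 0.54 [313.8 181.8] [0.632 0.159 0.034]
scene gauge_mark 0.72 [285.6 200.3] [0.619 0.033 0.034]
scene gauge_mark 0.53 [315.2 178.5] [0.626 0.177 0.034]
```

Run:
```python
import cv2,numpy as np
a=cv2.imread('pics/c1.png');b=cv2.imread('pics/c2.png')
print(a.shape,b.shape)
```

```text
(600, 700, 3) (700, 800, 3)
```

View pics/c1.png

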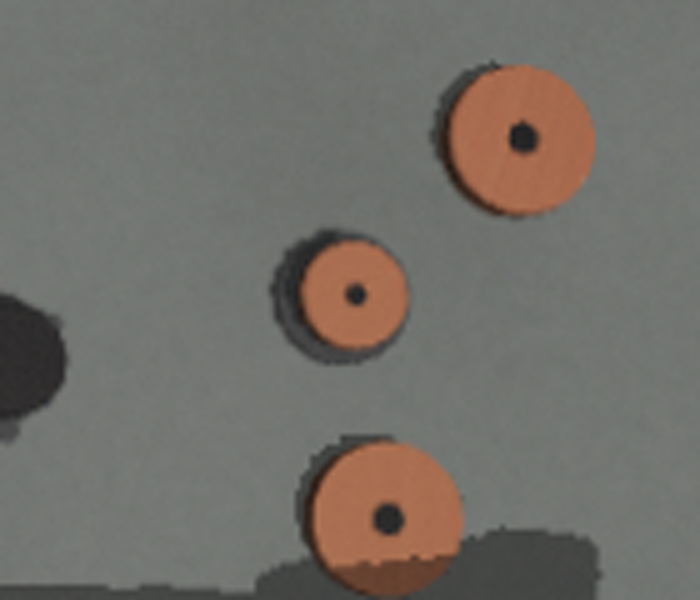

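View pics/c2.png

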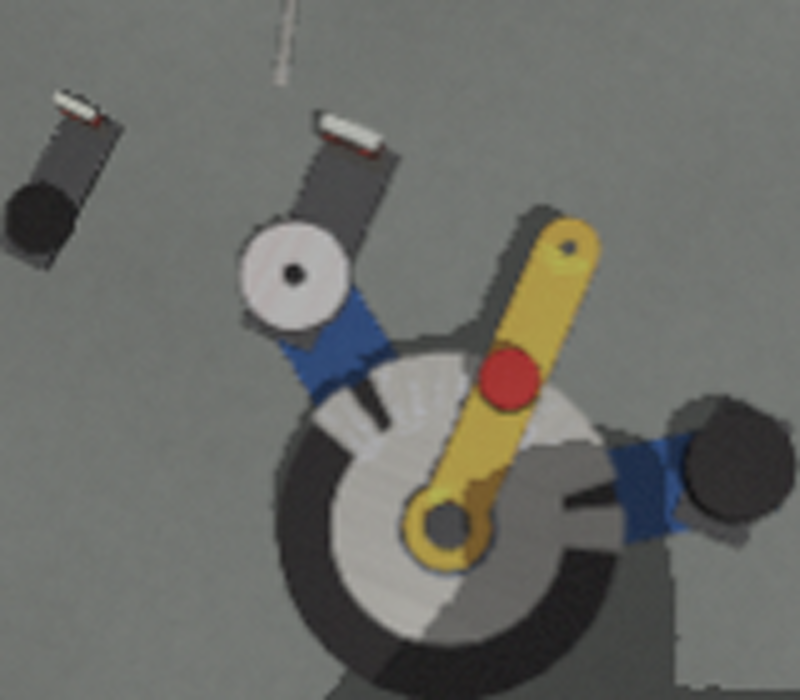

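Run:
```python
from h import *
import pickle
t,s=pickle.load(open("ts.pkl","rb"))
def blob(d,cond,u,v,r):
    hsv=cv2.cvtColor(d['image'],cv2.COLOR_RGB2HSV).astype(int)
    m=cond(hsv[...,0],hsv[...,1],hsv[...,2]); yy,xx=np.mgrid[:384,:512]
    m=m&((xx-u)**2+(yy-v)**2<r*r); return m
def cen(m):
    y,x=np.nonzero(m); return np.array([x.mean(),y.mean()]),len(x),2*np.sqrt(len(x)/np.pi)
cop=lambda h,S,V:(h<14)&(S>110)&(V>120)
for uv in((362,235),(395,204),(368,279)):
    c,n,dia=cen(blob(t,cop,*uv,20)); print("cop",c,n,dia,onz(t,c,.034))
al=lambda h,S,V:(V>165)&(S<50)
c,n,dia=cen(blob(t,al,204,210,15)); print("al",c,n,dia,onz(t,c,.044))
red=lambda h,S,V:((h<6)|(h>172))&(S>140)&(V>90)
c,n,dia=cen(blob(t,red,247,230,10)); print("ring",c,n,dia,onz(t,c,.113))
for nm,cc,z in(("dot",(568,246),.075),("hub",(448,524),.075),("blk",(738,462),.054),("alhole",(294,274),.044),("post",(351,132),.078)):
    p=(np.array(cc)+.5)/5-.5+[145,155]; print(nm,p,onz(t,p,z))
crop(s,225,205,90,70,4,"pics/s1.png"); crop(s,150,262,70,60,5,"pics/s2.png")
```

```text
cop [361.44720497 234.42857143] 322 20.248040236149336 [ 0.50432162 -0.3431064   0.034     ]
cop [394.89616613 203.44089457] 626 28.2320377409108 [ 0.58754737 -0.43473614  0.034     ]
cop [367.66726297 277.05545617] 559 26.678472698169138 [ 0.39523946 -0.35847064  0.034     ]
al [203.36769759 209.59793814] 291 19.248706645328987 [0.55749538 0.06473647 0.044     ]
ring [246.36036036 230.43243243] 111 11.888212206450685 [ 0.5001204  -0.04524991  0.113     ]
dot [258.2 203.8] [ 0.57108124 -0.07343871  0.075     ]
hub [234.2 259.4] [ 0.43226935 -0.01766509  0.075     ]
blk [292.2 247. ] [ 0.4672604  -0.16137318  0.054     ]
alhole [203.4 209.4] [0.55800636 0.06467395 0.044     ]
post [214.8 181. ] [0.62543825 0.03616257 0.078     ]
```

View pics/s1.png

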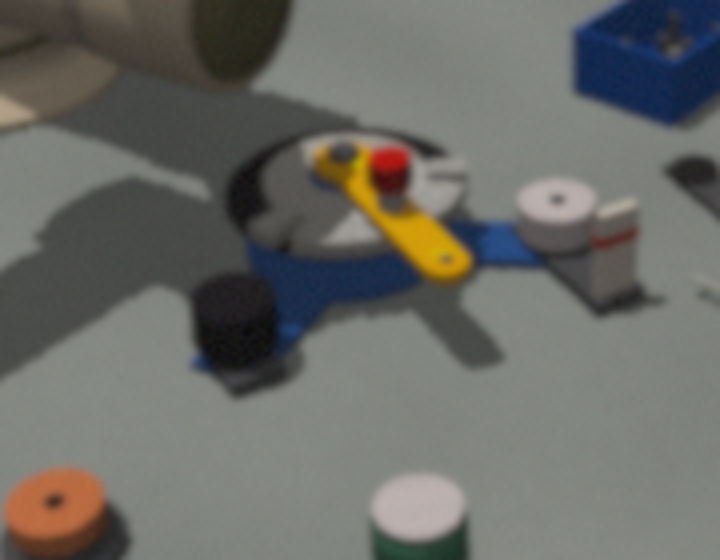

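View pics/s2.png

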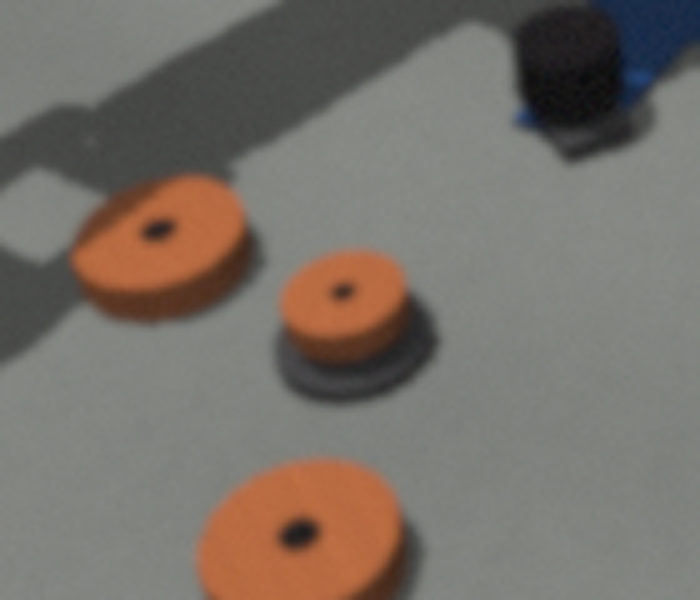

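```bash
cat >> h.py <<'E'
from scipy.spatial.transform import Rotation as Ro
def tri(ds,uvs):
    A=0;b=0
    for d,uv in zip(ds,uvs):
        c,v=ray(d,uv); v=v/np.linalg.norm(v); M=np.eye(3)-np.outer(v,v); A=A+M; b=b+M@c
    return np.linalg.solve(A,b)
def Rdown(yaw):
    y=np.radians(yaw); z=np.array([np.cos(y),np.sin(y),0]); x=np.array([0,0,-1.]); return np.stack([x,np.cross(z,x),z],1)
def plan(p1,yaw,n,start=None,grip=1):
    if start is None:
        o=observe(); p,R=o['position'],o['tool_rot']
    else: p,R=start[0],Rdown(start[1])
    p1=np.array(p1,float);R1=Rdown(yaw); rv=Ro.from_matrix(R.T@R1).as_rotvec()/n; d=(p1-p)/n
    for i in range(n):
        r=list((R.T@d/.05).round(3))+list(rv.round(4))+[grip]; print([float(x) for x in r])
        R=R@Ro.from_rotvec(rv).as_matrix()
E
python3 - <<'E'
from h import *
import pickle
t,s=pickle.load(open("ts.pkl","rb"))
for n,a,b in(("cop",(361.6,234.4),(148.2,259.9)),("al",(203.4,209.5),(274,184.5)),("ring",(246.4,230.4),(232.2,174)),("dot",(258.2,203.8),(246.3,199.6)),("hub",(234.2,259.4),(220.8,173.2))):
    p=tri((t,s),(a,b)); print(n,p.round(4), [np.round(proj(d,p)[0]-u,1) for d,u in((t,a),(s,b))])
plan((.506,-.343,.16),-112,9)
E
```

```text
cop [ 0.5041 -0.3432  0.0357] [array([0.1, 0. ]), array([ 0.1, -0. ])]
al [0.5579 0.0648 0.0453] [array([-0.1, -0.1]), array([-0.1,  0. ])]
ring [ 0.5007 -0.0449  0.1131] [array([-0.2, -0.2]), array([-0.3,  0. ])]
dot [ 0.5708 -0.0735  0.0763] [array([0., 0.]), array([ 0., -0.])]
hub [ 0.4327 -0.0172  0.0781] [array([-0.2, -0.2]), array([-0.3,  0. ])]
[0.158, 0.801, -0.125, 0.081, -0.0, 0.0, 1.0]
[0.158, 0.788, -0.189, 0.081, -0.0, 0.0, 1.0]
[0.158, 0.77, -0.252, 0.081, -0.0, 0.0, 1.0]
[0.158, 0.747, -0.314, 0.081, -0.0, 0.0, 1.0]
[0.158, 0.719, -0.373, 0.081, -0.0, 0.0, 1.0]
[0.158, 0.687, -0.43, 0.081, -0.0, 0.0, 1.0]
[0.158, 0.65, -0.484, 0.081, -0.0, 0.0, 1.0]
[0.158, 0.608, -0.535, 0.081, -0.0, 0.0, 1.0]
[0.158, 0.563, -0.583, 0.081, -0.0, 0.0, 1.0]
```

Call:
drive_tool:
  targets:
    - [[0.158,0.801,-0.125,0.081,0,0,1],[0.158,0.788,-0.189,0.081,0,0,1],[0.158,0.77,-0.252,0.081,0,0,1],[0.158,0.747,-0.314,0.081,0,0,1],[0.158,0.719,-0.373,0.081,0,0,1]]
  force: 50

```text
time_s: 1.6
position: [0.3651, -0.4197, 0.1916]
tool_rot: [[0.0, 0.998, -0.064], [-0.0, -0.064, -0.998], [-1.0, 0.0, 0.0]]
ft_force: [0.9, -0.6, 0.2]
grip_width: 0.0856
```

Call:
drive_tool:
  targets:
    - [[0.158,0.687,-0.43,0.081,0,0,1],[0.158,0.65,-0.484,0.081,0,0,1],[0.158,0.608,-0.535,0.081,0,0,1],[0.158,0.563,-0.583,0.081,0,0,1],[0,0,0,0,0,0,1]]

```text
time_s: 2.1
position: [0.509, -0.34, 0.1588]
tool_rot: [[-0.0, 0.928, -0.373], [0.002, -0.373, -0.928], [-1.0, -0.001, -0.002]]
ft_force: [-1.6, -0.3, 0.6]
grip_width: 0.0857
```

Run:
```python
from h import *
w=get_image("wrist"); save(cv2.resize(w['image'],None,fx=1.5,fy=1.5),"pics/w1.png")
o=observe(); print(o['time_s'],o['position'],o['q'].round(1),o['tool_rot'].round(4),o['grip_width'],w['fx'])
print(proj(w,[[.504,-.343,.034],[.504,-.343,.018]])*1.5)
plan((.504,-.343,.05),-112,3)
```

```text
2.15 [ 0.50738525 -0.34149027  0.15933056] [-45.   31.2  70.6   0.   78.3  66.8] [[-9.000e-04  9.283e-01 -3.718e-01]
 [ 9.000e-04 -3.718e-01 -9.283e-01]
 [-1.000e+00 -1.100e-03 -5.000e-04]] 0.0853505846792653 274.10792206977743
[[393.91199172 279.49374177]
 [393.57251721 272.85009536]]
[0.729, -0.016, 0.018, 0.001, -0.0002, 0.0004, 1.0]
[0.729, -0.017, 0.018, 0.001, -0.0002, 0.0004, 1.0]
[0.729, -0.017, 0.018, 0.001, -0.0002, 0.0004, 1.0]
```

View pics/w1.png

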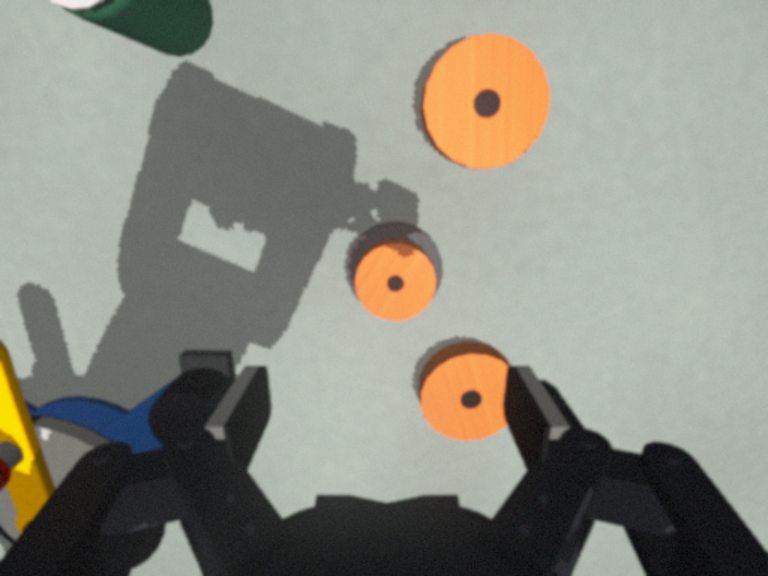

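Call:
drive_tool:
  targets:
    - [[0.73,-0.02,0.01,0,0,0,1],[0.73,-0.03,0.01,0,0,0,1],[0.73,-0.04,0.01,0,0,0,1],[0,0,0,0,0,0,1]]

```text
time_s: 2.55
position: [0.4986, -0.3417, 0.0468]
tool_rot: [[-0.006, 0.927, -0.376], [0.006, -0.376, -0.927], [-1.0, -0.008, -0.003]]
ft_force: [-0.4, 0.2, -0.5]
grip_width: 0.0854
```

Run:
```python
from h import *
w=get_image("wrist"); save(cv2.resize(w['image'],None,fx=1.5,fy=1.5),"pics/w2.png")
o=observe(); print(o['time_s'],o['position'],o['ft_force'])
print(proj(w,[[.504,-.343,.034],[.504,-.343,.018]])*1.5)
plan((.5035,-.343,.015),-112,2)
```

```text
2.6 [ 0.50006872 -0.34283842  0.04982571] [1.14064126 0.20174025 1.0398954 ]
[[385.05463982 338.96992353]
 [385.29996021 323.3643663 ]]
[0.348, 0.034, -0.011, -0.0005, -0.0007, 0.0017, 1.0]
[0.348, 0.033, -0.011, -0.0005, -0.0007, 0.0017, 1.0]
```

View pics/w2.png

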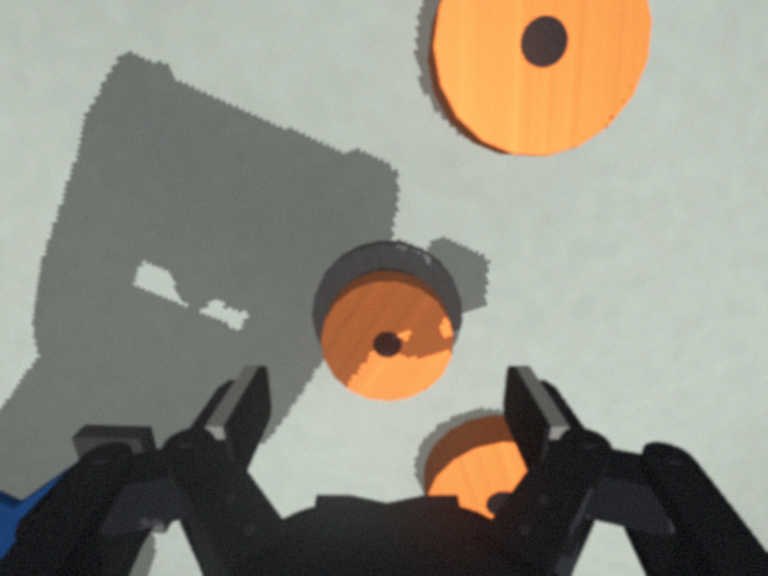

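Call:
drive_tool:
  targets:
    - [[0.35,0.03,0,0,0,0,1],[0.35,0.03,0,0,0,0,1],[0,0,0,0,0,0,1]]

```text
time_s: 2.9
position: [0.504, -0.3444, 0.0164]
tool_rot: [[0.0, 0.927, -0.375], [-0.0, -0.375, -0.927], [-1.0, 0.0, 0.0]]
ft_force: [0.3, 0.4, 0.3]
grip_width: 0.0855
```

Run:
```python
from h import *
w=get_image("wrist"); save(cv2.resize(w['image'],None,fx=1.5,fy=1.5),"pics/w3.png")
o=observe(); print(o['time_s'],o['position'],o['ft_force'])
plan((.5033,-.343,.015),-112,1)
```

```text
2.95 [ 0.50434786 -0.34463337  0.01732206] [ 0.23801305 -0.50322791  1.14591835]
[0.046, -0.032, -0.022, -0.0004, 0.0007, -0.0014, 1.0]
```

View pics/w3.png

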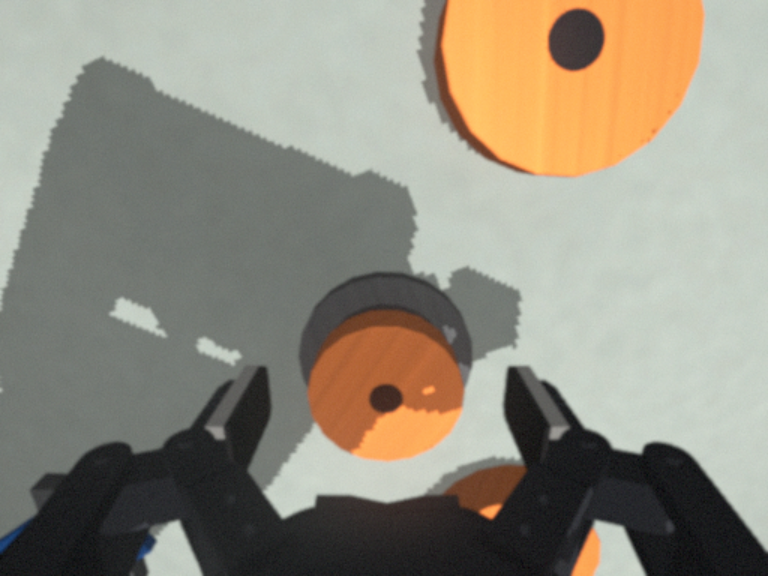

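Call:
drive_tool:
  targets:
    - [[0.046,-0.03,-0.02,0,0,0,1],[0,0,0,0,0,0,1],[0,0,0,0,0,0,-1],[0,0,0,0,0,0,-1],[0,0,0,0,0,0,-1]]
  force: 40

```text
time_s: 3.45
position: [0.5033, -0.3426, 0.0143]
tool_rot: [[0.001, 0.927, -0.375], [-0.001, -0.375, -0.927], [-1.0, 0.001, 0.001]]
ft_force: [-1.1, 0.7, 6.0]
grip_width: 0.0544
```

Call:
drive_tool:
  targets:
    - [[0,0,0,0,0,0,-1],[0,0,0,0,0,0,-1],[0,0,0,0,0,0,-1]]

```text
time_s: 3.75
position: [0.5032, -0.3426, 0.0143]
tool_rot: [[0.001, 0.927, -0.375], [-0.001, -0.375, -0.927], [-1.0, 0.001, 0.0]]
ft_force: [-1.3, 0.6, 5.4]
grip_width: 0.0544
```

Run:
```python
from h import *
w=get_image("wrist"); save(cv2.resize(w['image'],None,fx=1.5,fy=1.5),"pics/w4.png")
o=observe(); print(o['time_s'],o['position'],o['ft_force'],o['grip_width'])
```

```text
3.8 [ 0.50324819 -0.34259276  0.01432077] [-1.34003092  0.37794828  5.25280182] 0.054379248743695936
```

View pics/w4.png

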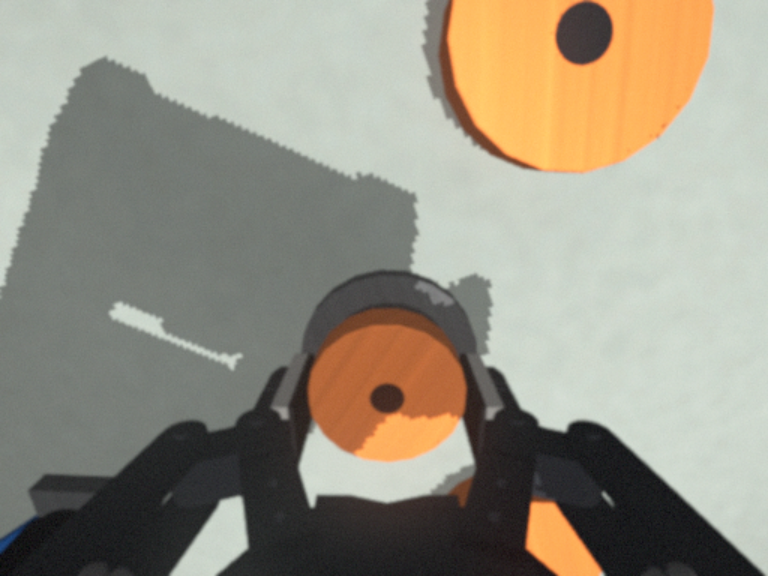

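Call:
drive_tool:
  targets:
    - [[-0.2,0,0,0,0,0,-1],[-0.5,0,0,0,0,0,-1],[-0.7,0,0,0,0,0,-1],[-0.6,0,0,0,0,0,-1],[-0.2,0,0,0,0,0,-1]]

```text
time_s: 4.3
position: [0.5038, -0.343, 0.1267]
tool_rot: [[0.003, 0.927, -0.375], [-0.003, -0.375, -0.927], [-1.0, 0.004, 0.002]]
ft_force: [0.0, -0.1, -3.5]
grip_width: 0.0545
```

Run:
```python
from h import *
w=get_image("wrist"); save(cv2.resize(w['image'],None,fx=1.5,fy=1.5),"pics/w5.png")
o=observe(); print(o['time_s'],o['position'],o['ft_force'],o['grip_width'],o['q'].round(1))
plan((.5575,.0647,.13),-111.9,14,grip=-1)
```

```text
4.35 [ 0.50372268 -0.34292456  0.12649188] [ 0.39635849 -0.82328697 -1.92979873] 0.05459647099605964 [-45.4  32.6  73.9   0.   73.2  66.6]
[-0.007, -0.147, -0.569, -0.0001, 0.0001, -0.0003, -1.0]
[-0.007, -0.147, -0.569, -0.0001, 0.0001, -0.0003, -1.0]
[-0.006, -0.147, -0.569, -0.0001, 0.0001, -0.0003, -1.0]
[-0.006, -0.147, -0.569, -0.0001, 0.0001, -0.0003, -1.0]
[-0.006, -0.147, -0.569, -0.0001, 0.0001, -0.0003, -1.0]
[-0.006, -0.147, -0.569, -0.0001, 0.0001, -0.0003, -1.0]
[-0.006, -0.147, -0.569, -0.0001, 0.0001, -0.0003, -1.0]
[-0.006, -0.146, -0.569, -0.0001, 0.0001, -0.0003, -1.0]
[-0.006, -0.146, -0.569, -0.0001, 0.0001, -0.0003, -1.0]
[-0.006, -0.146, -0.569, -0.0001, 0.0001, -0.0003, -1.0]
[-0.005, -0.146, -0.569, -0.0001, 0.0001, -0.0003, -1.0]
[-0.005, -0.146, -0.569, -0.0001, 0.0001, -0.0003, -1.0]
[-0.005, -0.146, -0.569, -0.0001, 0.0001, -0.0003, -1.0]
[-0.005, -0.146, -0.569, -0.0001, 0.0001, -0.0003, -1.0]
```

View pics/w5.png

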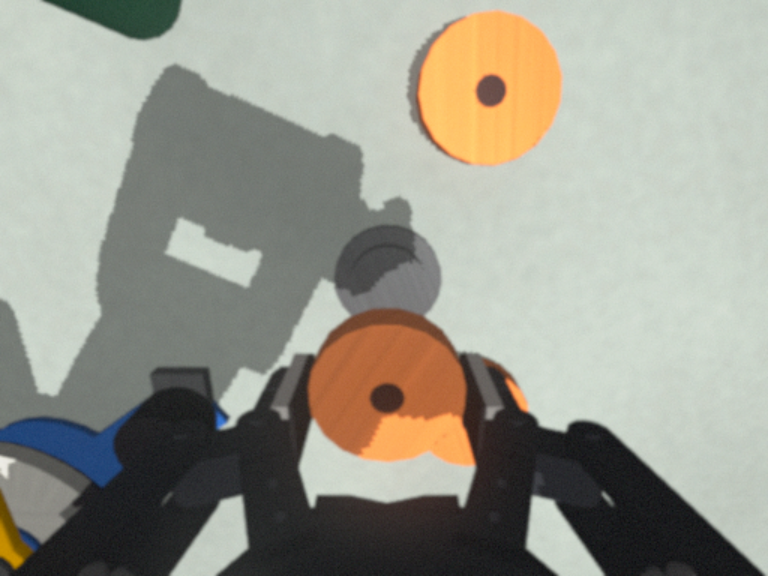

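Call:
drive_tool:
  targets:
    - [[-0.02,-0.1,-0.4,0,0,0,-1],[-0.02,-0.15,-0.57,0,0,0,-1],[-0.01,-0.15,-0.6,0,0,0,-1],[0,-0.15,-0.6,0,0,0,-1],[0,-0.15,-0.6,0,0,0,-1]]

```text
time_s: 4.85
position: [0.5217, -0.1984, 0.124]
tool_rot: [[-0.003, 0.927, -0.375], [0.002, -0.375, -0.927], [-1.0, -0.004, -0.001]]
ft_force: [-1.1, -0.0, -3.5]
grip_width: 0.0544
```

Call:
drive_tool:
  targets:
    - [[0,-0.15,-0.6,0,0,0,-1],[0,-0.15,-0.6,0,0,0,-1],[0,-0.15,-0.6,0,0,0,-1],[0,-0.15,-0.6,0,0,0,-1],[0,-0.15,-0.6,0,0,0,-1]]

```text
time_s: 5.35
position: [0.5428, -0.0455, 0.1241]
tool_rot: [[-0.004, 0.927, -0.375], [0.001, -0.375, -0.927], [-1.0, -0.004, 0.0]]
ft_force: [0.2, -0.9, -3.4]
grip_width: 0.0545
```

Run:
```python
from h import *
o=observe(); print(o['time_s'],o['position'],o['ft_force'],o['grip_width'],o['q'].round(1))
plan((.557,.0652,.1),-111.9,5,grip=-1)
```

```text
5.35 [ 0.54284332 -0.04547288  0.12410593] [ 0.16282142 -0.86315409 -3.38494605] 0.0544810145584921 [-17.2  27.2  84.6   0.   68.4  94.7]
[0.097, -0.113, -0.432, -0.0003, 0.0, 0.0008, -1.0]
[0.097, -0.113, -0.432, -0.0003, 0.0, 0.0008, -1.0]
[0.097, -0.113, -0.432, -0.0003, 0.0, 0.0008, -1.0]
[0.097, -0.113, -0.432, -0.0003, 0.0, 0.0008, -1.0]
[0.096, -0.113, -0.432, -0.0003, 0.0, 0.0008, -1.0]
```

Call:
drive_tool:
  targets:
    - [[0,-0.12,-0.5,0,0,0,-1],[0,-0.12,-0.5,0,0,0,-1],[0,-0.12,-0.4,0,0,0,-1],[0,-0.05,-0.2,0,0,0,-1],[0,0,0,0,0,0,-1]]

```text
time_s: 5.85
position: [0.5542, 0.0354, 0.1248]
tool_rot: [[-0.002, 0.928, -0.373], [0.0, -0.373, -0.928], [-1.0, -0.002, 0.0]]
ft_force: [0.8, -0.1, -4.1]
grip_width: 0.0547
```

Call:
drive_tool:
  targets:
    - [[0,0,0,0,0,0,-1],[0,0,0,0,0,0,-1],[0,0,0,0,0,0,-1]]

```text
time_s: 6.15
position: [0.5549, 0.0333, 0.1258]
tool_rot: [[-0.0, 0.927, -0.376], [-0.0, -0.376, -0.927], [-1.0, -0.0, 0.0]]
ft_force: [-0.6, 0.7, -3.5]
grip_width: 0.0549
```

Run:
```python
from h import *
w=get_image("wrist"); save(cv2.resize(w['image'],None,fx=1.5,fy=1.5),"pics/w6.png")
o=observe(); print(o['time_s'],o['position'],o['tool_rot'].round(4),o['ft_force'],o['grip_width'],o['q'].round(1))
plan((.557,.0652,.08),-111.9,2,grip=-1)
```

```text
6.2 [0.55492527 0.03340589 0.12588883] [[-1.000e-04  9.267e-01 -3.758e-01]
 [-1.000e-04 -3.758e-01 -9.267e-01]
 [-1.000e+00 -0.000e+00  1.000e-04]] [ 0.01060892  0.07505351 -3.32209639] 0.054448420298414624 [ -8.8  28.   82.8  -0.   69.2 103.3]
[0.459, -0.1, -0.302, -0.0015, 0.0, 0.0, -1.0]
[0.459, -0.1, -0.303, -0.0015, 0.0, 0.0, -1.0]
```

View pics/w6.png

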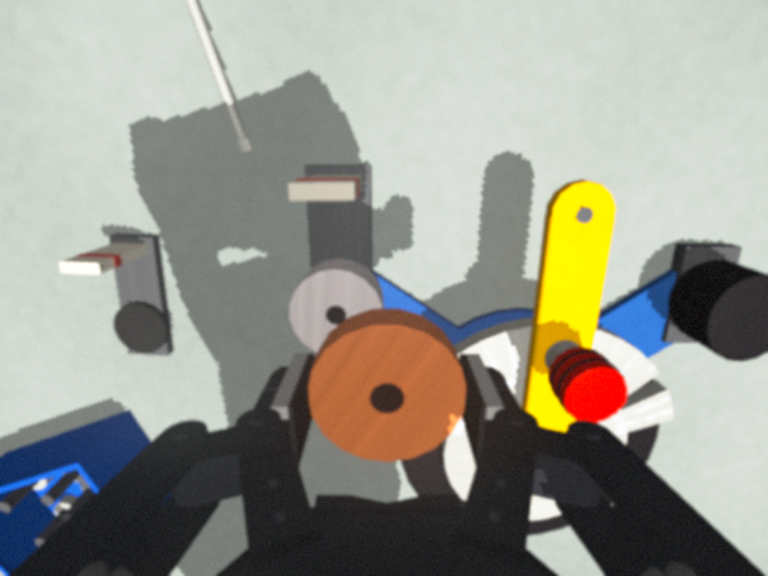

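Call:
drive_tool:
  targets:
    - [[0.2,-0.1,-0.3,0,0,0,-1],[0.2,-0.1,-0.3,0,0,0,-1],[0.2,0,0,0,0,0,-1],[0,0,0,0,0,0,-1],[0,0,0,0,0,0,-1]]

```text
time_s: 6.7
position: [0.5569, 0.0658, 0.0956]
tool_rot: [[-0.001, 0.927, -0.374], [-0.0, -0.374, -0.927], [-1.0, -0.001, 0.0]]
ft_force: [0.3, -0.3, -3.1]
grip_width: 0.0544
```

Run:
```python
from h import *
w=get_image("wrist"); save(cv2.resize(w['image'],None,fx=1.5,fy=1.5),"pics/w7.png")
o=observe(); print(o['time_s'],o['position'],o['ft_force'],o['grip_width'],o['q'].round(1))
print(proj(w,[.5578,.0648,.044])*1.5)
plan((.557,.0652,.06),-111.9,2,grip=-1)
```

```text
6.75 [0.55708854 0.06557144 0.0959918 ] [ 0.51258069 -0.91298665 -3.24547092] 0.054214201138961 [ -5.4  30.5  84.1  -0.   65.4 106.6]
[[387.97017899 313.53200472]]
[0.36, 0.0, 0.004, -0.001, 0.0, -0.0001, -1.0]
[0.36, 0.001, 0.004, -0.001, 0.0, -0.0001, -1.0]
```

View pics/w7.png

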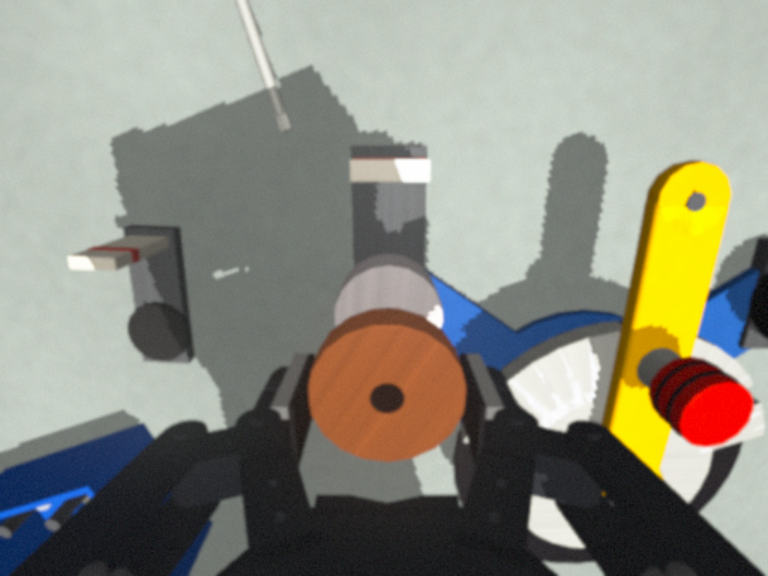

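Call:
drive_tool:
  targets:
    - [[0.36,0,0,0,0,0,-1],[0.36,0,0,0,0,0,-1],[0.2,0,0,0,0,0,-1],[0,0,0,0,0,0,-1],[0,0,0,0,0,0,-1]]

```text
time_s: 7.25
position: [0.5574, 0.0655, 0.0506]
tool_rot: [[0.001, 0.927, -0.375], [-0.0, -0.375, -0.927], [-1.0, 0.001, -0.0]]
ft_force: [0.7, -0.1, -2.9]
grip_width: 0.0542
```

Run:
```python
from h import *
w=get_image("wrist"); s=get_image("scene")
save(w['image'],"pics/w8.png"); crop(s,270,190,60,45,6,"pics/s8.png")
o=observe(); print(o['time_s'],o['position'],o['ft_force'],o['grip_width'])
plan((.557,.0652,.041),-111.9,2,grip=-1)
```

```text
7.35 [0.55750178 0.06557798 0.05089037] [-0.0947445  -0.40262353 -3.09599025] 0.05440835522576746
[0.099, -0.003, 0.005, -0.0011, -0.0003, -0.0009, -1.0]
[0.099, -0.003, 0.005, -0.0011, -0.0003, -0.0009, -1.0]
```

View pics/w8.png

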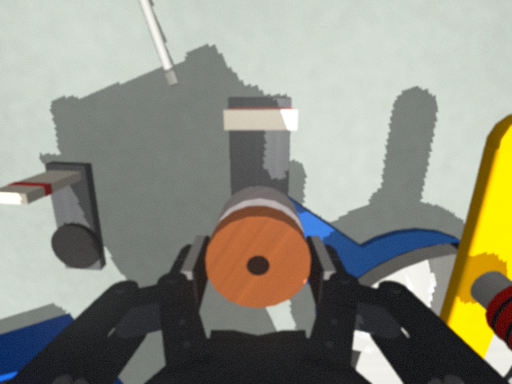

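View pics/s8.png

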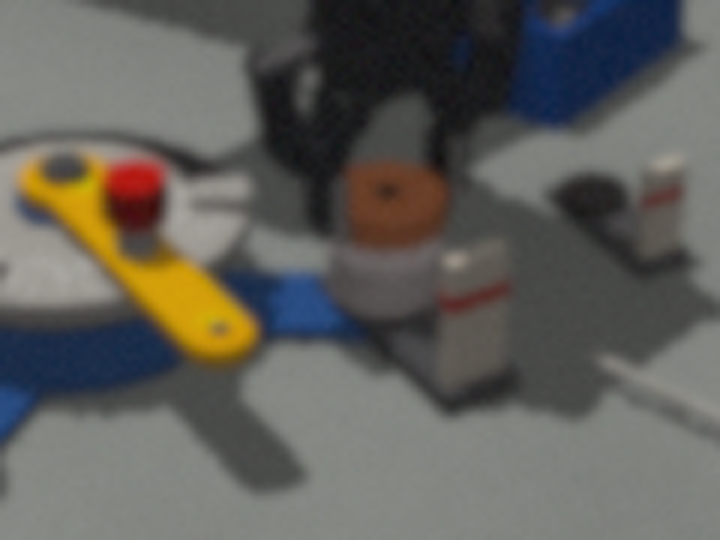

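Run:
```python
from h import *
import pickle
t,s=pickle.load(open("ts.pkl","rb"))
for p in((.5578,.0648,.0705),(.5578,.0648,.044)): print((proj(s,p)[0]-[210,145])*6+2.5)
print(onz(s,(np.array([388,192])-2.5)/6+[210,145],.0705))
```

```text
[385.96924708 193.84176238]
[385.59261325 241.90753145]
[0.55761169 0.06668478 0.0705    ]
```

Call:
drive_tool:
  targets:
    - [[0.08,0,0.015,0,0,0,-1],[0.06,0,0,0,0,0,-1],[0.04,0,0,0,0,0,-1],[0,0,0,0,0,0,-1]]

```text
time_s: 7.75
position: [0.5565, 0.065, 0.0406]
tool_rot: [[-0.0, 0.927, -0.375], [0.0, -0.375, -0.927], [-1.0, -0.0, 0.0]]
ft_force: [-0.2, 0.6, -3.0]
grip_width: 0.0543
```

Run:
```python
from h import *
o=observe(); print(o['time_s'],o['position'],o['ft_force'],o['grip_width'])
```

```text
7.75 [0.55653429 0.06499523 0.04063522] [-0.20763292  0.55571148 -3.00807123] 0.054306767543992725
```

Not yet touching; I'll ease down in 1 mm steps.

Call:
drive_tool:
  targets:
    - [[0.02,0.01,0,0,0,0,-1],[0,0,0,0,0,0,-1],[0,0,0,0,0,0,-1]]

```text
time_s: 8.05
position: [0.557, 0.0649, 0.0404]
tool_rot: [[-0.0, 0.927, -0.375], [0.0, -0.375, -0.927], [-1.0, -0.0, -0.0]]
ft_force: [-4.4, 0.1, 3.5]
grip_width: 0.0542
```

Call:
drive_tool:
  targets:
    - [[0.01,0,0,0,0,0,-1],[0,0,0,0,0,0,-1],[0,0,0,0,0,0,-1]]

```text
time_s: 8.35
position: [0.557, 0.0649, 0.0403]
tool_rot: [[0.0, 0.927, -0.375], [-0.0, -0.375, -0.927], [-1.0, 0.0, -0.0]]
ft_force: [-5.1, 0.4, 9.2]
grip_width: 0.0544
```

Call:
drive_tool:
  targets:
    - [[0,0,0,0,0,0,0.5],[0,0,0,0,0,0,0.9],[0,0,0,0,0,0,1],[-0.2,0,0,0,0,0,1],[-0.4,0,0,0,0,0,1]]

```text
time_s: 8.85
position: [0.5566, 0.0648, 0.0692]
tool_rot: [[-0.002, 0.927, -0.375], [0.0, -0.375, -0.927], [-1.0, -0.002, 0.001]]
ft_force: [0.5, -0.1, 0.7]
grip_width: 0.0851
```

Call:
drive_tool:
  targets:
    - [[-0.8,0,0,0,0,0,1],[-0.8,0,0,0,0,0,1],[-0.4,-0.4,0,0,0,0,1],[0,0,0,0,0,0,1]]

```text
time_s: 9.25
position: [0.5385, 0.0729, 0.1731]
tool_rot: [[0.006, 0.927, -0.374], [-0.0, -0.374, -0.927], [-1.0, 0.005, -0.002]]
ft_force: [0.5, 0.2, -0.6]
grip_width: 0.0849
```

Run:
```python
from h import *
w=get_image("wrist"); s=get_image("scene");t=get_image("top")
save(cv2.resize(w['image'],None,fx=1.5,fy=1.5),"pics/w9.png"); 
a=cv2.resize(s['image'][145:235,210:330],None,fx=5,fy=5,interpolation=2)
crop(s,270,190,60,45,6,"pics/s9.png"); crop(t,215,215,60,45,6,"pics/t9.png")
o=observe(); print(o['time_s'],o['position'],o['ft_force'],o['grip_width'])
print(proj(w,[[.5578,.0648,.06],[.5578,.0648,.044]])*1.5)
```

```text
9.4 [0.53852173 0.07218922 0.1688792 ] [ 0.04613056 -0.23428047 -0.13297622] 0.08553749865403819
[[387.69937324 249.30228879]
 [387.68582747 244.03755819]]
```

View pics/w9.png

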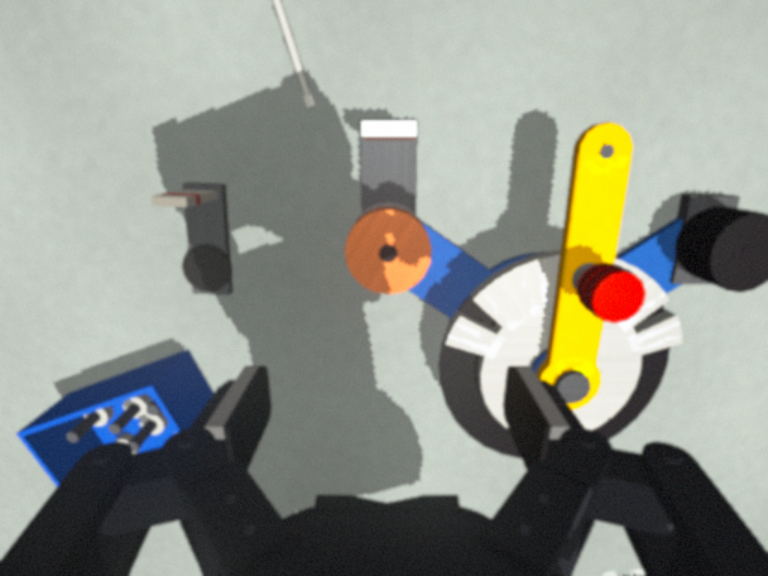

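View pics/s9.png

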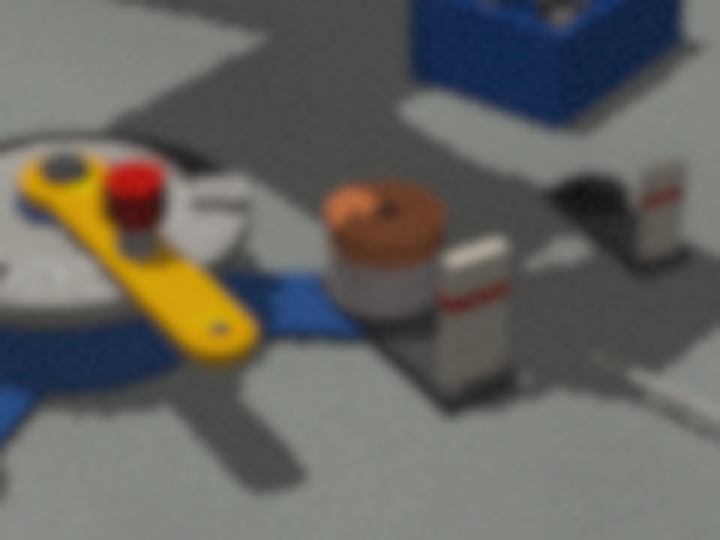

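View pics/t9.png

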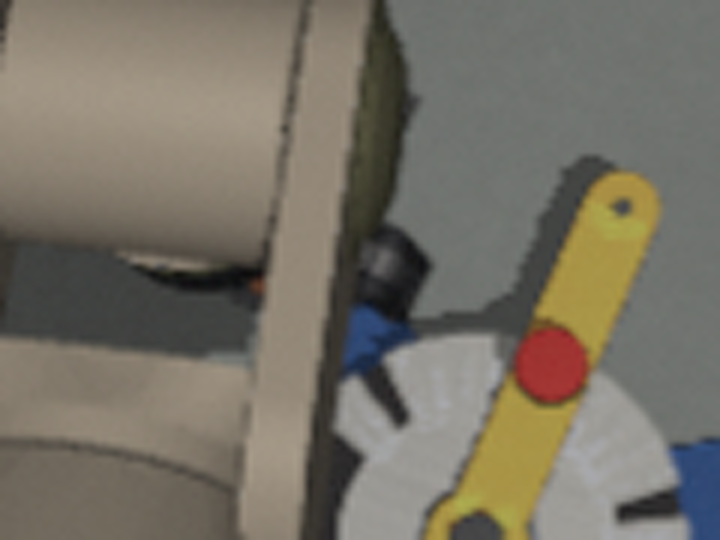

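Run:
```python
from h import *
plan((.501,-.0453,.15),-112,5)
```

```text
[0.076, 0.037, 0.492, -0.0001, 0.0001, 0.0001, 1.0]
[0.076, 0.037, 0.492, -0.0001, 0.0001, 0.0001, 1.0]
[0.076, 0.037, 0.492, -0.0001, 0.0001, 0.0001, 1.0]
[0.076, 0.037, 0.492, -0.0001, 0.0001, 0.0001, 1.0]
[0.076, 0.037, 0.492, -0.0001, 0.0001, 0.0001, 1.0]
```

Call:
drive_tool:
  targets:
    - [[0.08,0.04,0.49,0,0,0,1],[0.08,0.04,0.49,0,0,0,1],[0.08,0.04,0.49,0,0,0,1],[0.08,0.04,0.49,0,0,0,1],[0.08,0.04,0.49,0,0,0,1]]

```text
time_s: 9.9
position: [0.5015, -0.0461, 0.1479]
tool_rot: [[-0.002, 0.927, -0.375], [0.001, -0.375, -0.927], [-1.0, -0.002, 0.0]]
ft_force: [0.6, 0.3, -0.1]
grip_width: 0.0854
```

Call:
drive_tool:
  targets:
    - [[0,0,0,0,0,0,0.6],[0,0,0,0,0,0,0.6],[0,0,0,0,0,0,0.6]]

```text
time_s: 10.2
position: [0.5021, -0.0445, 0.149]
tool_rot: [[-0.001, 0.927, -0.374], [0.0, -0.374, -0.927], [-1.0, -0.001, -0.0]]
ft_force: [-0.6, 0.6, -0.2]
grip_width: 0.0683
```

Run:
```python
from h import *
w=get_image("wrist"); s=get_image("scene");t=get_image("top")
save(cv2.resize(w['image'],None,fx=1.5,fy=1.5),"pics/w10.png"); crop(t,220,215,60,45,6,"pics/t10.png")
o=observe(); print(o['time_s'],o['position'],o['ft_force'],o['grip_width'])
print(proj(w,[[.501,-.0453,.113],[.5709,-.0735,.075]])*1.5)
plan((.501,-.0453,.12),-112,1,grip=.6)
```

```text
10.35 [ 0.50210698 -0.04433939  0.14933461] [ 0.16329741 -0.10904507  0.38380324] 0.06842362386004872
[[389.43979938 329.80632149]
 [389.45792136 161.8959307 ]]
[0.587, -0.013, 0.026, 0.0008, -0.0001, 0.0001, 0.6]
```

View pics/w10.png

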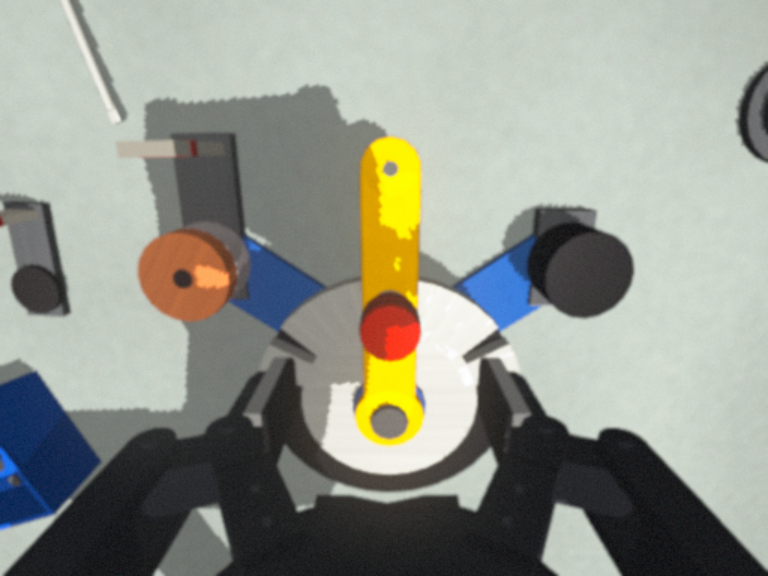

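View pics/t10.png

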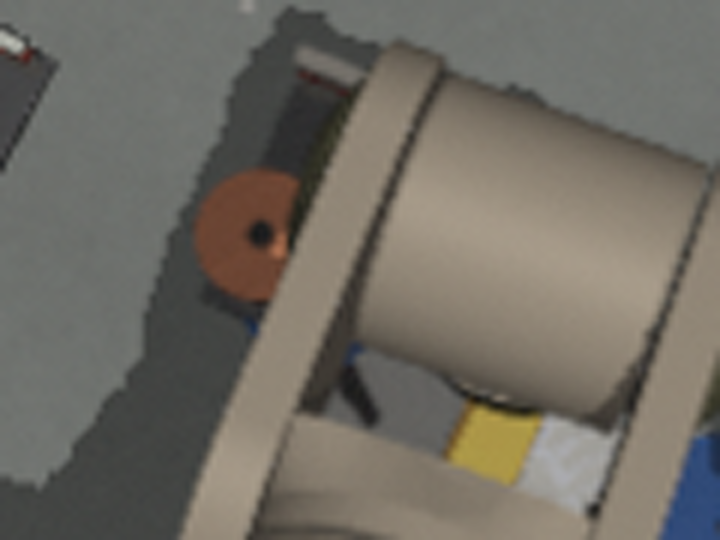

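Call:
drive_tool:
  targets:
    - [[0.6,-0.01,0.02,0,0,0,0.6],[0.5,0,0,0,0,0,0.6],[0.22,0,0,0,0,0,0.6],[0,0,0,0,0,0,0.6],[0,0,0,0,0,0,0.6]]

```text
time_s: 10.85
position: [0.5016, -0.0457, 0.0842]
tool_rot: [[0.001, 0.927, -0.374], [-0.0, -0.374, -0.927], [-1.0, 0.001, -0.0]]
ft_force: [-0.6, -0.6, 0.4]
grip_width: 0.0681
```

Run:
```python
from h import *
w=get_image("wrist")
save(cv2.resize(w['image'],None,fx=1.5,fy=1.5),"pics/w11.png")
o=observe(); print(o['time_s'],o['position'],o['ft_force'],o['grip_width'])
plan((.501,-.0453,.083),-112,1,grip=.6)
```

```text
10.9 [ 0.50174309 -0.04579941  0.08445101] [-0.48709606  0.48552536  1.16793689] 0.06842472538976027
[0.029, -0.018, -0.004, 0.0001, -0.0001, -0.0019, 0.6]
```

View pics/w11.png

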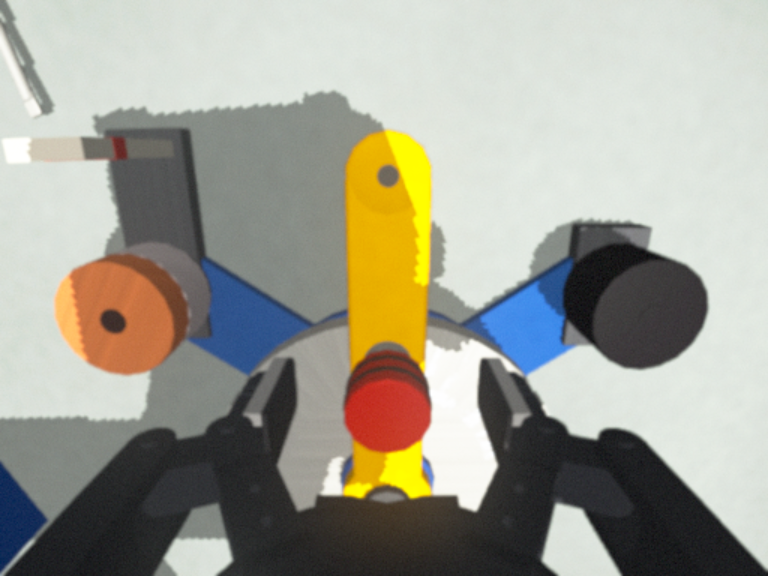

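Call:
drive_tool:
  targets:
    - [[0,0,0,0,0,0,-1],[0,0,0,0,0,0,-1],[0,0,0,0,0,0,-1],[0,0,0,0,0,0,-1],[0,0,0,0,0,0,-1]]
  force: 70

```text
time_s: 11.4
position: [0.5013, -0.0458, 0.0842]
tool_rot: [[0.001, 0.927, -0.375], [-0.0, -0.375, -0.927], [-1.0, 0.001, -0.0]]
ft_force: [-0.7, 0.6, 6.3]
grip_width: 0.028
```

Call:
drive_tool:
  targets:
    - [[0,0,0,0,0,0,-1],[0,0,0,0,0,0,-1],[0,0,0,0,0,0,-1]]

```text
time_s: 11.7
position: [0.5013, -0.0458, 0.0842]
tool_rot: [[0.001, 0.927, -0.375], [-0.0, -0.375, -0.927], [-1.0, 0.001, -0.0]]
ft_force: [-0.9, 0.4, 5.5]
grip_width: 0.0284
```

Call:
drive_tool:
  targets:
    - [[-0.1,0,0,0,0,0,-1],[-0.1,0,0,0,0,0,-1],[-0.1,0,0,0,0,0,-1],[0,0,0,0,0,0,-1],[0,0,0,0,0,0,-1]]

```text
time_s: 12.2
position: [0.5011, -0.0458, 0.0983]
tool_rot: [[0.0, 0.927, -0.375], [-0.0, -0.375, -0.927], [-1.0, 0.0, -0.0]]
ft_force: [3.3, -1.3, -10.5]
grip_width: 0.028
```

Run:
```python
from h import *
w=get_image("wrist");s=get_image("scene")
save(cv2.resize(w['image'],None,fx=1.5,fy=1.5),"pics/w12.png");crop(s,250,185,60,45,6,"pics/s12.png")
o=observe(); print(o['time_s'],o['position'],o['tool_rot'].round(4),o['ft_force'],o['grip_width'],o['q'].round(1))
```

```text
12.3 [ 0.50112864 -0.04577609  0.09821134] [[-0.      0.9271 -0.3749]
 [ 0.     -0.3749 -0.9271]
 [-1.     -0.     -0.    ]] [ 4.45510878 -1.1878641  -9.43810141] 0.02839671364621777 [-18.7  25.5  93.2   0.   61.2  93.3]
```

View pics/w12.png

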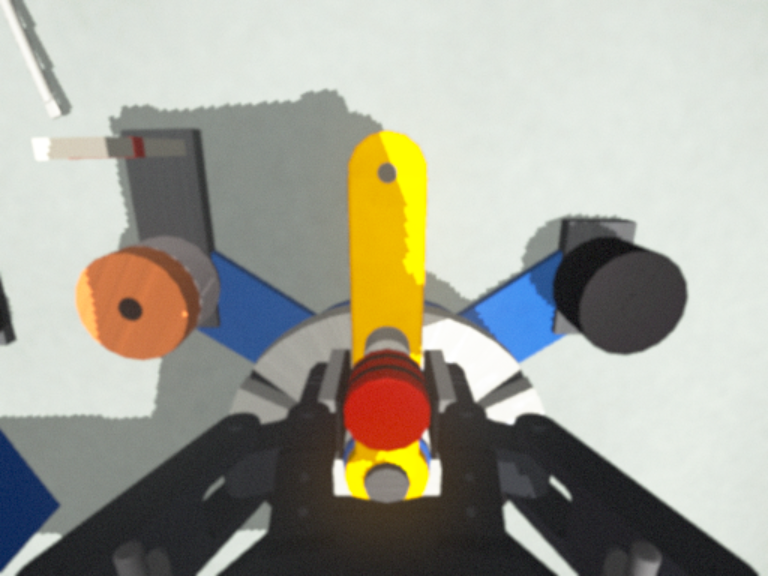

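View pics/s12.png

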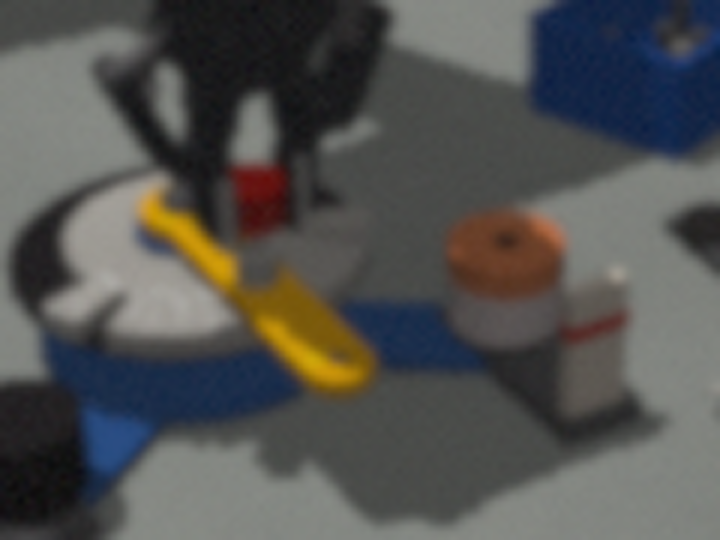

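Call:
drive_tool:
  targets:
    - [[0,-0.0057,-0.1307,-0.0873,0,0,-1],[0,-0.0057,-0.1307,-0.0873,0,0,-1],[0,-0.0057,-0.1307,-0.0873,0,0,-1],[0,-0.0057,-0.1307,-0.0873,0,0,-1],[0,-0.0057,-0.1307,-0.0873,0,0,-1]]

```text
time_s: 12.8
position: [0.5067, -0.0131, 0.0982]
tool_rot: [[0.0, 0.998, 0.055], [0.001, 0.055, -0.998], [-1.0, 0.0, -0.001]]
ft_force: [4.8, 2.2, -11.5]
grip_width: 0.0282
```

```bash
cat > arc.py <<'E'
from h import *
o=observe(); p=o['position'];R=o['tool_rot']; pv=np.array([.4322,-.0176])
d=p[:2]-pv; print(o['time_s'],p,'rad',np.hypot(*d),'ang',np.degrees(np.arctan2(d[1],d[0])),'yawarm',np.degrees(np.arctan2(R[1,1],R[0,1])),'F',o['ft_force'],'Ftool',R.T@o['ft_force'],o['grip_width'],o['q'].round(1))
E
python3 arc.py
```

```text
12.8 [ 0.50666619 -0.01313315  0.09821112] rad 0.07460003861665884 ang 3.432770403265146 yawarm 3.1695551996791007 F [  4.76731024   2.19997786 -11.4657864 ] Ftool [11.46929977  4.87732565 -1.92308726] 0.0281545179466138 [-14.9  25.8  92.7   0.1  61.5  71.9]
```

Good; tracking the arc with the ring held up.

Call:
drive_tool:
  targets:
    - [[0,-0.0057,-0.1307,-0.0873,0,0,-1],[0,-0.0057,-0.1307,-0.0873,0,0,-1],[0,-0.0057,-0.1307,-0.0873,0,0,-1],[0,-0.0057,-0.1307,-0.0873,0,0,-1],[0,-0.0057,-0.1307,-0.0873,0,0,-1]]

```text
time_s: 13.3
position: [0.4979, 0.0187, 0.0982]
tool_rot: [[0.0, 0.882, 0.472], [0.002, 0.472, -0.882], [-1.0, 0.001, -0.002]]
ft_force: [5.0, 5.9, -12.0]
grip_width: 0.0282
```

Call:
drive_tool:
  targets:
    - [[0,-0.0057,-0.1307,-0.0873,0,0,-1],[0,0,0,0,0,0,-1],[0,0,0,0,0,0,-1],[0,0,0,0,0,0,-1]]

```text
time_s: 13.7
position: [0.4946, 0.0244, 0.0983]
tool_rot: [[0.0, 0.839, 0.544], [0.002, 0.544, -0.839], [-1.0, 0.002, -0.002]]
ft_force: [5.4, 8.3, -10.4]
grip_width: 0.0278
```

```bash
python3 arc.py
python3 - <<'E'
from h import *
w=get_image("wrist");s=get_image("scene")
save(cv2.resize(w['image'],None,fx=1.5,fy=1.5),"pics/w13.png");crop(s,250,185,60,45,6,"pics/s13.png")
E
```

```text
13.7 [0.49457701 0.02439463 0.09826679] rad 0.07519601067732218 ang 33.949975618513896 yawarm 32.985847712623936 F [  5.37985366   8.28636245 -10.36923713] Ftool [10.39116851  9.00702933 -4.00309209] 0.02781957602621159 [-11.   24.8  94.5   0.2  60.6  46. ]
```

View pics/w13.png

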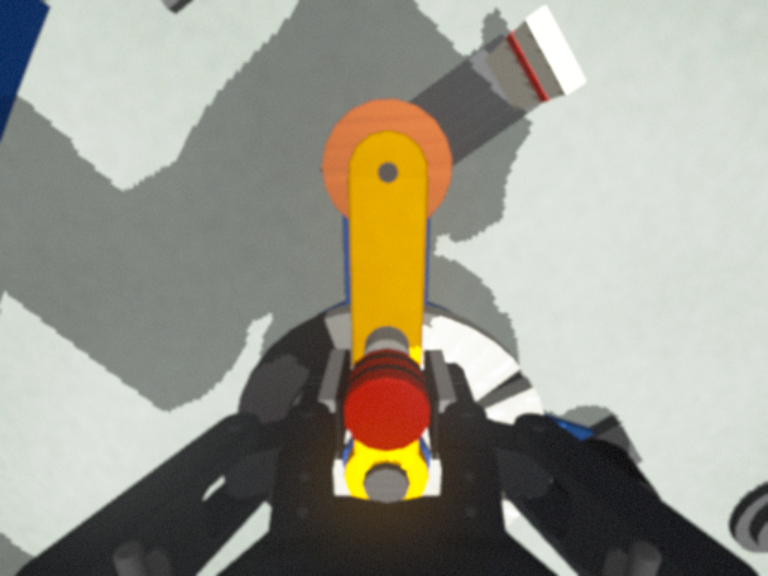

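View pics/s13.png

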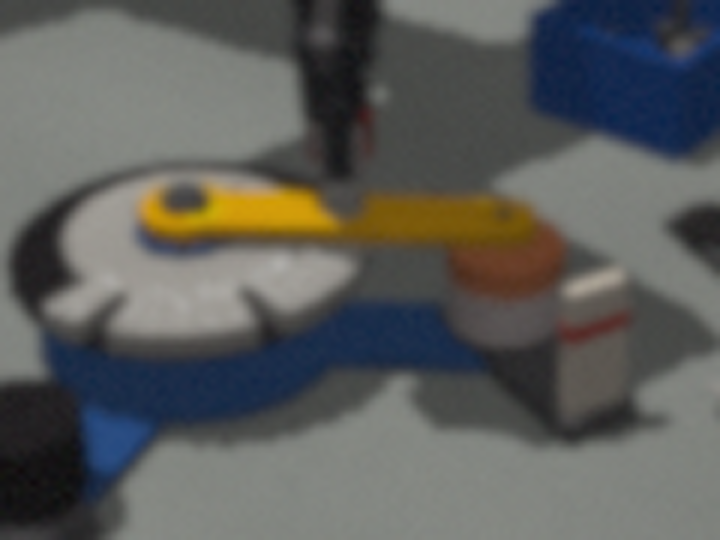

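Call:
drive_tool:
  targets:
    - [[0.08,0.01,0,0,0,0,-1],[0.08,0.01,0,0,0,0,-1],[0,0,0,0,0,0,-1],[0,0,0,0,0,0,-1]]

```text
time_s: 14.2
position: [0.4947, 0.0244, 0.0901]
tool_rot: [[-0.002, 0.839, 0.544], [0.001, 0.544, -0.839], [-1.0, -0.001, -0.002]]
ft_force: [1.3, 4.6, -8.9]
grip_width: 0.0285
```

```bash
python3 arc.py
```

```text
14.2 [0.49469552 0.02436191 0.09010522] rad 0.07527610246472981 ang 33.87893752910629 yawarm 32.990498872919126 F [ 1.27500806  4.63464652 -8.92831376] Ftool [ 8.93255163  3.59848639 -3.1750272 ] 0.028476645173567308 [-10.9  25.6  95.    0.1  59.6  46. ]
```

Spring still pulls 8.9 N at about 6 mm lift, so the pin is in the notch. Letting go.

Call:
drive_tool:
  targets:
    - [[0,0,0,0,0,0,0.3],[0,0,0,0,0,0,0.8],[0,0,0,0,0,0,1],[0,0,0,0,0,0,1],[-0.2,0,0,0,0,0,1]]

```text
time_s: 14.7
position: [0.4948, 0.0237, 0.1001]
tool_rot: [[-0.002, 0.839, 0.545], [0.0, 0.545, -0.839], [-1.0, -0.002, -0.001]]
ft_force: [-0.7, -0.4, -0.1]
grip_width: 0.0853
```

Call:
drive_tool:
  targets:
    - [[-0.6,0,0,0,0,0,1],[-0.8,0,0,0,0,0,1],[-0.8,-0.5,0,0,0,0,1],[-0.6,-0.8,0,0,0,0,1],[0,-0.8,0,0,0,0,1]]

```text
time_s: 15.2
position: [0.4075, -0.0343, 0.2445]
tool_rot: [[0.008, 0.838, 0.546], [-0.003, 0.546, -0.838], [-1.0, 0.005, 0.007]]
ft_force: [0.5, -1.4, -0.3]
grip_width: 0.0853
```

Run:
```python
from h import *
w=get_image("wrist");s=get_image("scene");t=get_image("top")
save(cv2.resize(w['image'],None,fx=1.5,fy=1.5),"pics/w14.png");crop(s,250,185,60,45,6,"pics/s14.png");save(t['image'],"pics/t14.png")
o=observe(); print(o['time_s'],o['position'],o['q'].round(1))
th=np.radians(32.95)
pv=np.array([.4322,-.0176]); u=np.array([np.cos(th),np.sin(th)])
P=[[*(pv+.075*u),.113],[*(pv+.075*u),.123],[*(pv+.15*u),.075]]
print((proj(s,P)-[190,140])*6+2.5); print(proj(w,P)*1.5)
```

```text
15.35 [ 0.40620209 -0.03409788  0.24172052] [-21.5   6.8  93.6  -0.   79.5  35.6]
[[341.78292939 140.80827155]
 [341.10623686 121.62271628]
 [505.48882848 216.47536421]]
[[386.62326145 111.99005679]
 [386.74428636 110.36359658]
 [386.64378846  -1.82804415]]
```

View pics/w14.png

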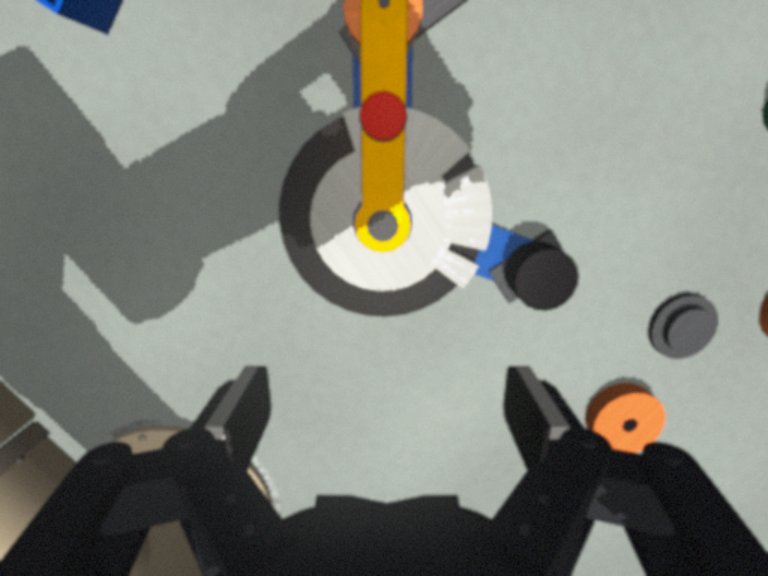

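View pics/s14.png

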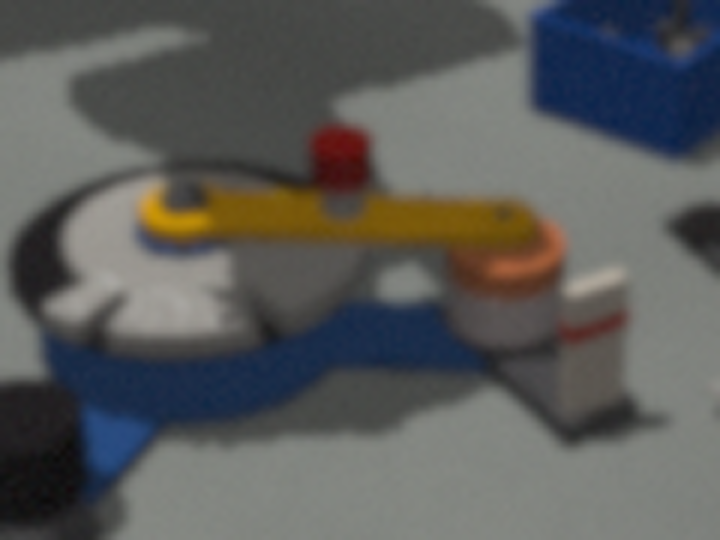

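View pics/t14.png

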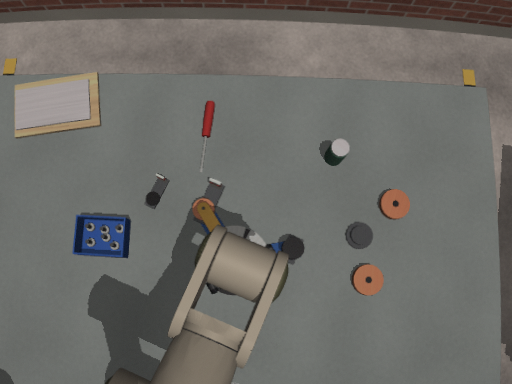

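Run:
```python
from h import *
import pickle
t0,s0=pickle.load(open("ts.pkl","rb")); s=get_image("scene"); t=get_image("top")
def red(d,u,v,r=9):
    h=cv2.cvtColor(d['image'],cv2.COLOR_RGB2HSV).astype(int); yy,xx=np.mgrid[:384,:512]
    m=((h[...,0]<7)|(h[...,0]>170))&(h[...,1]>150)&(abs(xx-u)<r)&(abs(yy-v)<r)
    y,x=np.nonzero(m); return np.array([x.mean(),y.mean()]),len(x),y.min(),y.max()
pv=np.array([.4322,-.0176])
for d,a,g in((s0,-22.05,(232,177)),(s,32.95,(246.5,166))):
    u=np.array([np.cos(np.radians(a)),np.sin(np.radians(a))]); c=red(d,*g); p=proj(d,[[*(pv+.075*u),.102],[*(pv+.075*u),.105]]); print(c,p, c[0]-p[0])
crop(t,205,210,30,25,12,"pics/t15.png")
u=np.array([np.cos(np.radians(32.95)),np.sin(np.radians(32.95))])
print((proj(t,[[*(pv+.15*u),.075],[.5578,.0648,.06]])-[175,185])*12+5.5)
```

```text
(array([232.19178082, 176.64383562]), 73, np.int64(172), np.int64(182)) [[232.22016356 177.90801765]
 [232.16271712 176.9368391 ]] [-0.02838273 -1.26418204]
(array([246.1884058 , 165.88405797]), 69, np.int64(161), np.int64(170)) [[246.66993827 166.53213847]
 [246.63658342 165.58660911]] [-0.48153247 -0.6480805 ]
[[337.85623573 276.20506614]
 [339.65858936 288.11454438]]
```

View pics/t15.png

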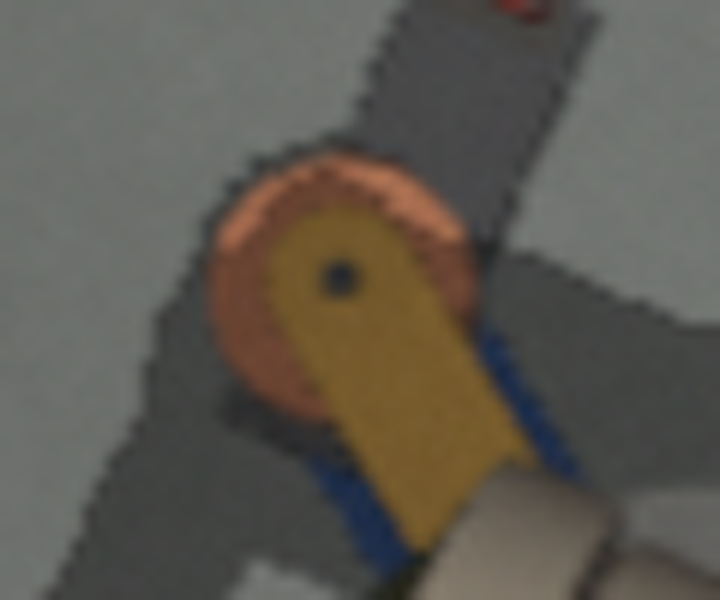

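Run:
```python
from rig import observe,close_job
o=observe(); print(o['time_s'],o['ft_force']); print(close_job())
```

```text
15.45 [ 0.52446364 -0.00499316  0.45247714]
the job is handed in; nothing more can be done
None
```

The job is done and handed in at 15.45 s. I put the copper 16 mm spacer from the round stand on the aluminium 26 mm spacer on the larger gauge pad. Then I lifted the red ring about 14 mm, swung the keeper arm +55° over the stack and let the ring go.

**Checks that agreed:**
- **Stack centring:** The copper spacer's hole is within about 0.6 mm of the aluminium spacer's measured centre.
- **Stack height:** The copper spacer made contact at the height expected for seating on the aluminium one. I did not measure the top against the red band separately.
- **Keeper tip:** The dot on the arm is within about 0.5 mm of its predicted place over the stack.
- **Index pin:** Before release the spring still pulled 8.9 N at about 6 mm lift, so the pin was in the notch. Afterwards the scene camera showed the ring at its home height.
- **At hand-in:** The robot was clear and touching nothing, and the force reading was near zero. The black spacer, can and screwdriver were not touched and look to be where they were.

**Checks that disagreed:**
- **Wrist camera:** It read 1 to 1.5 mm off from the fixed cameras throughout.
- **Copper rim:** A rough reading of its edge in the last top view put it about 1.3 mm off centre. I think that is the visible side of the disc blurring the edge.
- **Grip width:** It read about 1.6 mm under each part's true diameter.

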